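Set up the capping station: load the crate, hold the caps bin open

TASK

Get the tins ready for capping: set the two tall empty tins that stand on the table upright into the two empty cells of the divided crate, one in each cell, without dropping them. Then lift the hinged cover of the caps bin by its handle and hold it half open, at 45 degrees, so that the packer can reach in for caps; the cover falls shut by itself, so finish while still holding it there. Leave everything else on the table where it is.

Things in the scene. Friction and masses are not known exactly. Their poses are not given: they have to be found in the camera images.
- tin_near: loose tall open tin, bare metal, to be placed: round, 56 mm diameter, 95 mm high, 3 mm wall, about 0.1 kg; the one of the pair nearer to the robot. Origin at the centre of its underside, z up along its axis. Stands on the table between crate and bin
- tin_far: the second loose tall tin to be placed, same shape and size, farther from the robot, between crate and bin
- crate: grey plastic divided crate, open on top, fixed on the table to the left or to the right: 192 x 192 mm, walls 45 mm high and 6 mm thick, 6 mm floor, 2 x 2 cells 87 mm square. Origin at the centre of its underside, x away from the robot (yawed up to 0.3 rad), z up. The two cells of the row nearer the robot are empty, the two rear cells hold a tin each
- cell_left (a point): centre of the floor (6 mm above the table) of the empty crate cell on the near row, at the crate's +y side
- cell_right (a point): centre of the floor (6 mm above the table) of the empty crate cell on the near row, at the crate's -y side
- tin_c: tall tin like the others, already in the rear cell of the crate at its -y side; origin at the centre of its underside; leave it
- tin_d: tall tin like the others, already in the rear cell of the crate at its +y side; origin at the centre of its underside; leave it
- bin: caps bin: stainless steel box fixed on the table on the side across from the crate, 200 (x) x 180 (y) x 100 mm high, with the cover on top. Origin at the centre of its underside, x away from the robot (yawed up to 0.25 rad), z up; the hinge runs along y at the far rim. Round white caps lie inside
- cover (a joint): opening angle of the bin's flat cover (206 x 188 mm, 8 mm thick, about 0.45 kg), rad: 0 shut, 0.785 is 45 degrees, stop at 1.3. Opening lifts the edge nearer the robot. Nothing keeps it open: it falls shut from any angle
- cover_handle (a point): middle of the round bar of the cover's handle: bar 12 mm thick, 120 mm long, parallel to the hinge, 40 mm above the cover's upper face on a post at each end (bar axis 148 mm above the table when shut), 170 mm nearer to the robot than the hinge. The point moves with the cover; its axes are the cover's (y along the bar)
- cover_hinge (a point): point on the hinge axis of the cover, middle of the bin's far top rim, 100 mm above the table; axes as the bin's (hinge axis along y)
- flat_tin: low closed tin, 80 mm diameter, 28 mm high, behind the tall tins; leave it. Origin at the centre of its underside
- bowl: round green plastic bowl, 120 mm wide, 45 mm high, at the back; leave it. Origin under its centre
- jar: closed glass jar, 72 mm diameter, 110 mm high, at the back; leave it. Origin under its centre
- spatula: spatula lying crosswise in front of the robot's base, nearer than the tins; leave it. Origin under it
- tub: orange open plastic tub, 150 x 200 x 90 mm high, at the far left; leave it. Origin under its centre
Things that resemble listed ones, but are neither listed nor needed, are in the scene too. What is shaped like the tin_near but yellow is not meant. Leave any purple look-alike of the tin_far alone.

How it is judged (in metres and radians):
On the way:
1. both tall tins stand in the two empty cells, one each, let go, and the cover has stayed shut ((((horizontal distance between tin_near and cell_left below 0.026 m and z of tin_near in the frame of cell_left below 0.006 m and angle between tin_near's own z axis and vertical below 0.1 rad) and (horizontal distance between tin_far and cell_right below 0.026 m and z of tin_far in the frame of cell_right below 0.006 m and angle between tin_far's own z axis and vertical below 0.1 rad)) or ((horizontal distance between tin_near and cell_right below 0.026 m and z of tin_near in the frame of cell_right below 0.006 m and angle between tin_near's own z axis and vertical below 0.1 rad) and (horizontal distance between tin_far and cell_left below 0.026 m and z of tin_far in the frame of cell_left below 0.006 m and angle between tin_far's own z axis and vertical below 0.1 rad))) and contact force between the fingers and tin_near below 0.1 N and contact force between the fingers and tin_far below 0.1 N and linear speed of each of tin_near, tin_far below 0.03 m/s and value of joint cover below 0.1 rad), for 0.2 s.
At the end, for the whole second after the job is handed in: Both tall tins stand upright (0.1 rad), let go and at rest on the floors of the two near cells, one each, within 26 mm of centre; the fingers hold the cover still at 45 +- 8 degrees, no loose thing touches the bin, and the others lie within 30 mm of their start ((((horizontal distance between tin_near and cell_left below 0.026 m and z of tin_near in the frame of cell_left below 0.006 m and angle between tin_near's own z axis and vertical below 0.1 rad) and (horizontal distance between tin_far and cell_right below 0.026 m and z of tin_far in the frame of cell_right below 0.006 m and angle between tin_far's own z axis and vertical below 0.1 rad)) or ((horizontal distance between tin_near and cell_right below 0.026 m and z of tin_near in the frame of cell_right below 0.006 m and angle between tin_near's own z axis and vertical below 0.1 rad) and (horizontal distance between tin_far and cell_left below 0.026 m and z of tin_far in the frame of cell_left below 0.006 m and angle between tin_far's own z axis and vertical below 0.1 rad))) and contact force between the fingers and tin_near below 0.1 N and contact force between the fingers and tin_far below 0.1 N and linear speed of each of tin_near, tin_far below 0.03 m/s and value of joint cover between 0.645 and 0.925 rad and velocity of joint cover between -0.06 and 0.06 rad/s and contact force between the fingers and bin above 0.5 N and contact force between each of tin_near, tin_far, tin_c, tin_d, flat_tin, bowl, jar, spatula, tub and bin below 0.1 N and distance of each of tin_c, tin_d, flat_tin, bowl, jar, spatula, tub from where it was at the start of the episode below 0.03 m); the arm keeps its last pose, push and grip.
It fails at once if a bystander (a tin already in the crate, the flat tin, bowl, jar, spatula or tub) moved 30 mm or more (distance of any of tin_c, tin_d, flat_tin, bowl, jar, spatula, tub from where it was at the start of the episode above 0.03 m).
It fails at once if a tall tin dropped: out of the fingers with its underside over 40 mm above the table ((height (world z) of tin_near above 0.04 m and contact force between the fingers and tin_near below 0.01 N) or (height (world z) of tin_far above 0.04 m and contact force between the fingers and tin_far below 0.01 N)).
It also fails if it takes over 72 s, if anything falls off the work surface, if the arm or the gripper's body presses on something with over 40 N, if the wrist force passes 120 N, or if a joint passes its speed limit or range.

ROBOT

A 6-joint arm with a two-finger parallel gripper is mounted at the origin on the work surface. World frame = base frame: x ahead of the robot, y to its left, z up, the work surface at z = 0. Lengths are in m, angles in degrees, forces in N, time in s.
With the tool pointing down it reaches from about 0.35 to 0.8 m from the base axis. Payload 7.3 kg.
Tool frame: the origin (TCP) lies on the front face of the gripper's body, between the roots of the fingers; the fingertips stand 73 mm ahead of it and the grasp point (between the pads) lies 54 mm ahead of it; y points along the fingers, z is the direction in which the jaws open and shut, and the axes are right-handed (so a half turn about y gives the same grasp; the last joint's range is limited). The gripper opens to 85 mm and grips with 20 to 120 N. Pads are 22 mm wide; open, the fingers measure 114 mm over their backs; the gripper's body (76 mm by 85 mm) begins 54 mm behind the grasp point. The pads swing forward as they close: fully open they stand 13 mm farther back than shut.
Start: joints at [-79.698, 19.595, 87.324, -0, 73.075, -8.365], TCP at [0.168, -0.497, 0.304] pointing down, gripper open.
Joint ranges: [-145.02, 145.02], [-44.19, 115.74], [2.07, 154.8], [-57.11, 237.11], [16.16, 152.29], [-177.93, 177.93]. Speed limits (degrees/s): [147.25, 147.25, 180, 180, 180, 180].

INTERFACE

Orientations are given as a 3x3 rotation matrix whose columns are the frame's x, y, z axes.
In Python, from workcell import arm, ik, cams, sign_off gives the robot as it stands. Calls block until the motion is done:
- arm.move_to(position, orientation): joint-space move of the TCP to a pose.
- arm.line_to(position, rot=None, rate=0.15, f_stop=None): straight line of the TCP; rot=None keeps the orientation; rate is the mean speed in m/s. With f_stop (N) it stops when the force on the tool has changed by that much, and returns True; else False.
- arm.move_j(angles): joint-space move.
- arm.move_gripper(opening, grip_force=None): finger opening in m; grip_force is the grip in N (None keeps the last); returns when the fingers have stopped.
- arm.sleep(seconds).
- ik(position, orientation): joint angles nearest the present ones, or None.
- arm.observe(): the state.
- cams.grab_frame(name): name is "scene" or "side" or "wrist"; returns the picture (480x640x3 uint8, red, green, blue); there is no depth.
- cams.camera_model(name): a dict with "fx", "fy", "cx", "cy" (pixels), "extrinsics" (4x4, takes a point from camera to world coordinates). Camera axes: x right, y down, z forward; pixel columns grow to the right and rows downward; lengths in m; the calibration is good to about 2 mm. A picture is of the moment at which its call begins: read the wrist's pose just before it. camera_model takes no time and is no camera call; for the wrist camera it gives the pose at the moment of the call.
A pose or a line that the arm cannot do raises arm.PlanningError and nothing moves.
- sign_off(): hands the job in, once; it reports no verdict.
The state is a dict: "time": time; "joints": joint angles; "joint_vel": joint speeds; "effort": joint torques, N m; "tool_pos": TCP position; "tcp_rot": TCP orientation; "force": force on the tool from outside, world axes, zero at the start; "torque": the same for the moment, N m; "width": finger opening in m.
Only numpy, scipy, OpenCV 4.12 (cv2) and the standard library are available. Lean on these libraries where they do the work, as an engineer would, in place of code of your own. Each camera call takes 0.05 s, during which the arm holds its last target. There are 200 camera calls.

## Working session

There is one attempt and no reset: what is moved stays moved. The work goes in short steps, each a Python script; the robot and the scene stay as the last script left them, time stands still between calls to the robot, and variables do not carry over. Pictures are saved under pics/ and viewed, about 8 in all and at most 12, crops included, and the job is handed in when it is done.

```bash
mkdir -p pics; ls
python3 - <<'E'
from workcell import arm,ik,cams
import cv2,numpy as np
for n in("scene","side"):
    im=cams.grab_frame(n);cv2.imwrite(f"pics/{n}0.png",im[:,:,::-1]);m=cams.camera_model(n)
    print(n,m["fx"],m["fy"],m["cx"],m["cy"]);print(np.round(m["extrinsics"],4))
o=arm.observe();print(o["time"],np.round(o["tcp_rot"],3),o["width"],o["force"])
m=cams.camera_model("wrist");print(m["fx"],np.round(m["extrinsics"],4))
E
```

```text
pics
scene 437.6305942628851 437.6305942628851 316.9695811462966 239.32747382668785
[[-0.4877  0.7441 -0.4566  1.1328]
 [ 0.8729  0.4235 -0.2423  0.3891]
 [ 0.013  -0.5167 -0.8561  1.1521]
 [ 0.      0.      0.      1.    ]]
side 442.27003820744125 442.27003820744125 314.42326649607276 241.63577462611778
[[-0.7949 -0.3233  0.5133  0.0537]
 [-0.6065  0.4004 -0.6869  0.8172]
 [ 0.0166 -0.8574 -0.5144  0.6579]
 [ 0.      0.      0.      1.    ]]
0.1 [[-0.947 -0.     0.32 ]
 [-0.32   0.001 -0.947]
 [-0.    -1.    -0.001]] 0.0854294185414826 [-0.20992551  0.62465253  0.23823502]
342.1213295482224 [[ 0.3212 -0.9101 -0.2619  0.2345]
 [-0.947  -0.3091 -0.0875 -0.4751]
 [-0.0013  0.2762 -0.9611  0.3728]
 [ 0.      0.      0.      1.    ]]
```

View pics/scene0.png

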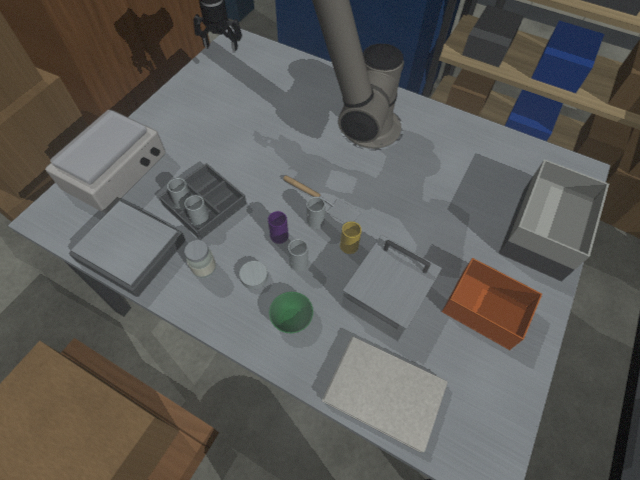

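View pics/side0.png

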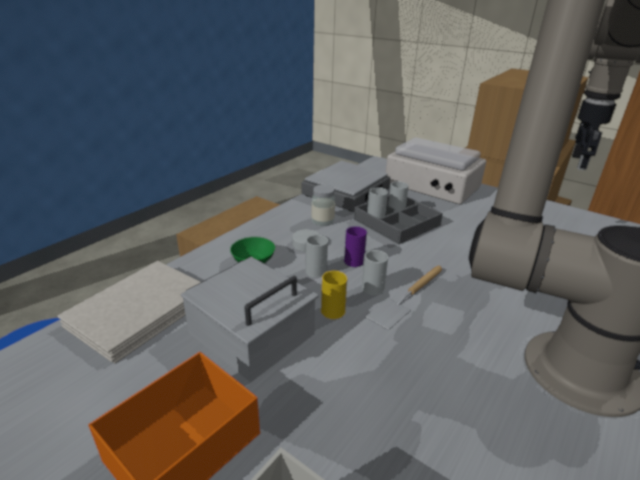

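Scene view: the crate is at px (203,198) on the −y side and the bin at (392,285) with its handle at (407,255). The tall tins are at (316,212) near and (299,254) far. The purple one at (278,227) and the yellow one at (350,236) are decoys. Side view agrees, with the tins at (376,270) and (317,255).

```bash
cat > h.py <<'E'
from workcell import arm,ik,cams,sign_off
import cv2,numpy as np
def rays(m,px):
    E=m["extrinsics"];px=np.atleast_2d(np.array(px,float))
    d=np.c_[(px[:,0]-m["cx"])/m["fx"],(px[:,1]-m["cy"])/m["fy"],np.ones(len(px))]@E[:3,:3].T
    return E[:3,3],d
def cast(m,px,z):
    c,d=rays(m,px);return c+d*((z-c[2])/d[:,2])[:,None]
def proj(m,P):
    E=m["extrinsics"];p=(np.atleast_2d(P)-E[:3,3])@E[:3,:3]
    return np.c_[p[:,0]/p[:,2]*m["fx"]+m["cx"],p[:,1]/p[:,2]*m["fy"]+m["cy"]]
def down(a):  # tool pointing down; jaws (z) along angle a (deg) in the world xy plane
    a=np.radians(a);z=np.array([np.cos(a),np.sin(a),0]);y=np.array([0,0,-1.]);return np.c_[np.cross(y,z),y,z]
def snap(n,f=None):
    m=cams.camera_model(n);im=cams.grab_frame(n)
    if f:cv2.imwrite("pics/"+f,im[:,:,::-1])
    return m,im
E
python3 - <<'E'
from h import *
m=cams.camera_model("scene")
for n,p,z in[("near",(316,203),.095),("far",(298,245),.095),("purple",(278,218),.095),("yel",(351,228),.095),("crate L,T,R,B",[(157,192),(203,163),(245,197),(197,233)],.045),
 ("tinsincrate",[(178,184),(195,204)],.101),("handle",[(387,245),(427,267)],.148),("cover L? ",[(380,247),(438,280),(402,328),(344,290)],.108),("jar",(199,245),.11),("flat",(254,272),.028)]:
    print(n,np.round(cast(m,p,z)[:,:2],3).tolist())
for a in(-90,90,0,180,-45,45,135):
    for p in((.45,-.05,.42),(.5,-.3,.42)):print(a,p,ik(p,down(a)))
E
```

```text
near [[0.46, 0.026]]
far [[0.611, 0.053]]
purple [[0.562, -0.044]]
yel [[0.488, 0.156]]
crate L,T,R,B [[0.639, -0.446], [0.472, -0.393], [0.519, -0.196], [0.699, -0.245]]
tinsincrate [[0.609, -0.369], [0.644, -0.279]]
handle [[0.52, 0.276], [0.529, 0.394]]
cover L?  [[0.511, 0.257], [0.527, 0.434], [0.696, 0.403], [0.676, 0.23]]
jar [[0.753, -0.179]]
flat [[0.718, -0.033]]
-90 (0.45, -0.05, 0.42) [-1.60547233e+01  7.85042867e+00  8.47167506e+01 -2.54444375e-14
  8.74328207e+01  7.39452767e+01]
-90 (0.5, -0.3, 0.42) [-3.84925790e+01  2.28648832e+01  6.44137715e+01 -2.54444375e-14
  9.27213453e+01  5.15074210e+01]
90 (0.45, -0.05, 0.42) [-1.60547233e+01  7.85042867e+00  8.47167506e+01 -2.54444375e-14
  8.74328207e+01 -1.06054723e+02]
90 (0.5, -0.3, 0.42) [-3.84925790e+01  2.28648832e+01  6.44137715e+01 -2.54444375e-14
  9.27213453e+01 -1.28492579e+02]
0 (0.45, -0.05, 0.42) [-1.60547233e+01  7.85042867e+00  8.47167506e+01 -2.54444375e-14
  8.74328207e+01 -1.60547233e+01]
0 (0.5, -0.3, 0.42) [-3.84925790e+01  2.28648832e+01  6.44137715e+01 -2.54444375e-14
  9.27213453e+01 -3.84925790e+01
[... 275 characters left out ...]
0547233e+01  7.85042867e+00  8.47167506e+01 -2.54444375e-14
  8.74328207e+01  2.89452767e+01]
-45 (0.5, -0.3, 0.42) [-3.84925790e+01  2.28648832e+01  6.44137715e+01 -2.54444375e-14
  9.27213453e+01  6.50742100e+00]
45 (0.45, -0.05, 0.42) [-1.60547233e+01  7.85042867e+00  8.47167506e+01 -2.54444375e-14
  8.74328207e+01 -6.10547233e+01]
45 (0.5, -0.3, 0.42) [-3.84925790e+01  2.28648832e+01  6.44137715e+01 -2.54444375e-14
  9.27213453e+01 -8.34925790e+01]
135 (0.45, -0.05, 0.42) [-1.60547233e+01  7.85042867e+00  8.47167506e+01 -2.54444375e-14
  8.74328207e+01 -1.51054723e+02]
135 (0.5, -0.3, 0.42) [-3.84925790e+01  2.28648832e+01  6.44137715e+01 -2.54444375e-14
  9.27213453e+01 -1.73492579e+02]
```

Run:
```python
from h import *
import pickle
D=[];M=np.zeros((600,800,3),np.uint8)
for i,p in enumerate([(.5,-.31,.42),(.5,0.03,.42),(.5,.29,.42)]):
    arm.move_to(np.array(p),down(90));arm.sleep(.3)
    m,im=snap("wrist",f"w{i}.png");D.append((m,im));M[i//2*300:i//2*300+300,i%2*400:i%2*400+400]=cv2.resize(im,(400,300),interpolation=cv2.INTER_AREA)[:,:,::-1]
cv2.imwrite("pics/mont1.png",M);pickle.dump(D,open("D.pkl","wb"));print(arm.observe()["time"])
```

```text
5.275
```

View pics/mont1.png

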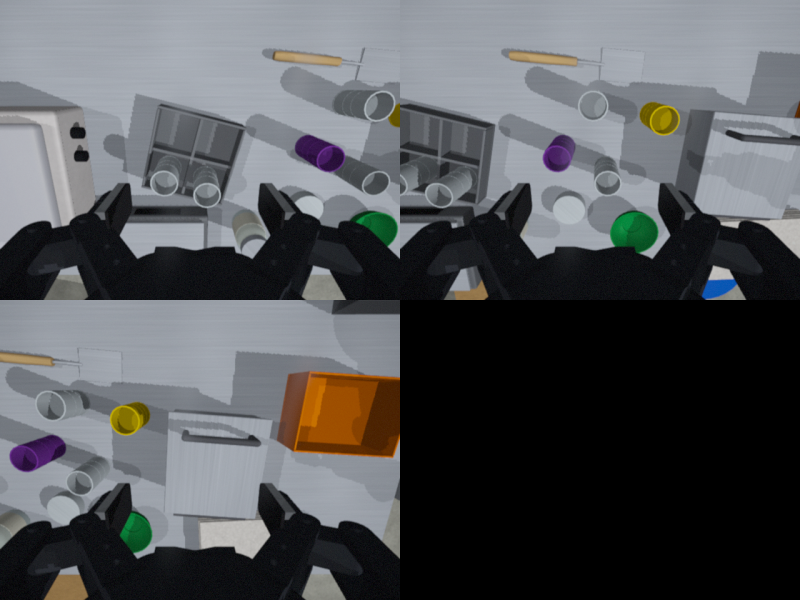

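The montage at 1.6× reduction puts the crate in w0 with its rim near full-res (256,168)–(390,198). In w1 the near tin rim is at (309,166) and the far one at (331,291). The handle in w2 runs from (293,218) to (414,225). I'll crop these for sharper pixels.

Run:
```python
from h import *
import pickle
D=pickle.load(open("D.pkl","rb"))
M=np.zeros((600,800,3),np.uint8)
c=[(0,220,150),(1,270,130),(2,250,160),(1,270,200)]
for k,(i,x,y) in enumerate(c):
    w,h=(200,150)
    if i==2:w,h=(200,150)
    r=cv2.resize(D[i][1][y:y+h,x:x+w,::-1],(400,300),interpolation=cv2.INTER_CUBIC)
    M[k//2*300:k//2*300+300,k%2*400:k%2*400+400]=r
cv2.imwrite("pics/mont2.png",M)
# rims: bright ring near prediction
def rim(i,px,r=32):
    m,im=D[i];g=cv2.cvtColor(im,cv2.COLOR_RGB2GRAY);hsv=cv2.cvtColor(im,cv2.COLOR_RGB2HSV)
    x0,y0=int(px[0]-r),int(px[1]-r);s=g[y0:y0+2*r,x0:x0+2*r]
    t=np.percentile(s,93)
    cs,_=cv2.findContours((s>t).astype(np.uint8),cv2.RETR_EXTERNAL,cv2.CHAIN_APPROX_NONE)
    k=max(cs,key=lambda q:cv2.minAreaRect(q)[1][0]*cv2.minAreaRect(q)[1][1]);e=cv2.fitEllipse(cv2.convexHull(k))
    p=np.array(e[0])+[x0,y0];return t,e[1],p,cast(m,p,.095)[0,:2]
for n,i,p in[("near",1,(309,166)),("far",1,(331,291)),("near2",0,(605,169)),("far2",0,(602,292)),("near3",2,(77,169)),("far3",2,(135,282))]:
    print(n,rim(i,p))
```

```text
near (np.float64(168.0), (47.67378234863281, 49.358943939208984), array([308.71709824, 169.83638382]), array([0.46395832, 0.02589283]))
far (np.float64(172.0), (29.174156188964844, 33.241275787353516), array([314.03934956, 298.78066635]), array([0.62452756, 0.03226272]))
near2 (np.float64(167.0), (41.69776916503906, 52.826385498046875), array([608.1649704 , 169.23707962]), array([0.46277647, 0.02609263]))
far2 (np.float64(168.0), (6.935374736785889, 27.639856338500977), array([614.44961548, 320.16580963]), array([0.65427188, 0.08004079]))
near3 (np.float64(162.0), (44.61374282836914, 52.81367492675781), array([ 80.14138412, 169.70100784]), array([0.46409425, 0.02593845]))
far3 (np.float64(165.0), (33.547760009765625, 39.42573165893555), array([122.89530754, 291.64321136]), array([0.61516848, 0.05146053]))
```

View pics/mont2.png

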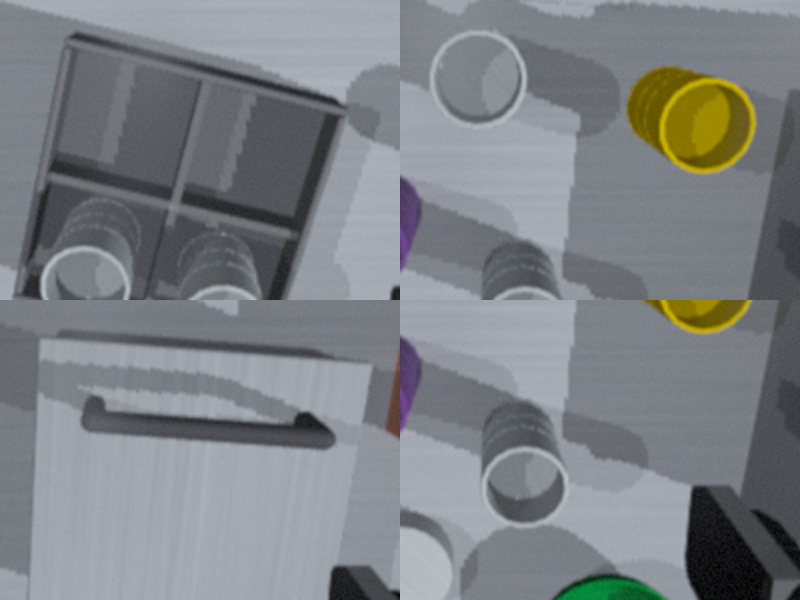

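Crops: the near tin rim fits at (308.7,169.8). The far rim centre is about (332.5,293) in w1. Crate rim outer corners are about (254,169) and (393,204), with the centre cross at (307.5,256.5). The handle bar runs (293,219) to (416,229) in w2.

Run:
```python
from h import *
import pickle
D=pickle.load(open("D.pkl","rb"));m0,m1,m2=[d[0] for d in D]
print("far",cast(m1,(332.5,293),.095))
C=cast(m0,[(254.5,169),(393,204),(322,189.5),(307.5,256.5),(242.5,238),(369,268)],.045)[:,:2];print("crate TL TR fmid cross Lmid Rmid\n",C.round(4))
e=C[0]-C[1];print("len",np.linalg.norm(e))
for a,b in((0,1),(4,5)):
    v=C[b]-C[a];print("yaw",np.degrees(np.arctan2(-v[0],v[1])))
v=C[3]-C[2];print("yaw",np.degrees(np.arctan2(v[1],v[0])),np.linalg.norm(v))
H=cast(m2,[(292.5,219.5),(416,229.5)],.148)[:,:2];print("handle",H,H.mean(0),np.linalg.norm(H[1]-H[0]))
K=cast(m2,[(270,179),(435.5,192.5)],.108)[:,:2];print("cover",K,K.mean(0));
for S in(H,K):v=S[1]-S[0];print("yaw",np.degrees(np.arctan2(-v[0],v[1])))
```

```text
far [[0.61654794 0.05546941 0.095     ]]
crate TL TR fmid cross Lmid Rmid
 [[ 0.4669 -0.3834]
 [ 0.5121 -0.2034]
 [ 0.493  -0.2969]
 [ 0.5851 -0.316 ]
 [ 0.5587 -0.4038]
 [ 0.602  -0.2307]]
len 0.18564871293721188
yaw -14.097143377810657
yaw -14.029776431594893
yaw -11.718247565621132 0.09405446905837975
handle [[0.50987107 0.26931199]
 [0.52050796 0.39665407]] [0.51518951 0.33298303] 0.1277855593049369
cover [[0.47320522 0.24284616]
 [0.48826555 0.42750168]] [0.48073538 0.33517392]
yaw -4.774836977018637
yaw -4.662670319563393
```

```bash
cat >> h.py <<'E'
G=.122
def pick(xy,a):
    R=down(a);arm.move_to(np.array([*xy,.26]),R);arm.move_gripper(.085)
    arm.line_to(np.array([*xy,G]),rate=.12)
    arm.move_gripper(.03,35);o=arm.observe();print("grip",o["width"],o["time"])
    arm.line_to(np.array([*xy,.28]),rate=.15);o=arm.observe();print("lift",o["width"],o["force"].round(2))
def place(xy,a):
    arm.move_to(np.array([*xy,.28]),down(a));print("w",arm.observe()["width"])
    arm.line_to(np.array([*xy,G+.016]),rate=.12);arm.sleep(.3)
    print("touch",arm.line_to(np.array([*xy,G+.002]),rate=.03,f_stop=3),arm.observe()["tool_pos"],arm.observe()["force"].round(1))
E
python3 - <<'E'
from h import *
pick((.4637,.026),76);place((.5266,-.350),76)
snap("scene","s1.png");snap("wrist","w4.png")
a=cv2.imread("pics/s1.png")[150:250,140:260];b=cv2.imread("pics/w4.png")
M=np.hstack([cv2.resize(a,(400,333)),cv2.resize(b,(400,300),interpolation=cv2.INTER_AREA)[:333] if 0 else cv2.copyMakeBorder(cv2.resize(b,(400,300),interpolation=cv2.INTER_AREA),0,33,0,0,0)])
cv2.imwrite("pics/m3.png",M)
E
```

```text
grip 0.0549111189328512 8.3667
lift 0.05478061566908669 [ 0.13  0.61 -1.  ]
w 0.05498958577607835
touch True [ 0.52663682 -0.35022155  0.12857855] [-0.7 -0.8  2.5]
```

View pics/m3.png

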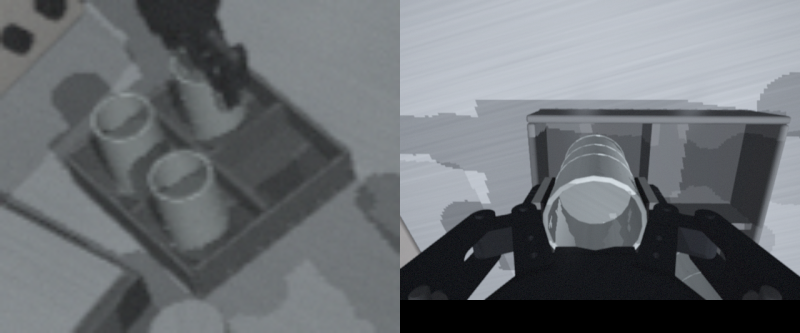

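Picture: the near tin is held inside the front −y cell and has touched the floor at the expected height. I'll release it and do the far tin.

Run:
```python
from h import *
def rel():
    arm.move_gripper(.070);p=arm.observe()["tool_pos"].copy();p[2]=.27;arm.line_to(p,rate=.15)
rel();pick((.6165,.0555),76);place((.549,-.260),76);rel()
arm.move_to(np.array([.46,-.29,.36]),down(90));m,im=snap("wrist","w5.png");print(arm.observe()["time"])
x=[im]
cv2.imwrite("pics/w5.png",im[:,:,::-1])
ctr=np.array([.583,-.3165]);print(proj(m,[[.5266,-.35,.101],[.549,-.26,.101],[.5266,-.35,.045],[.549,-.26,.045]]).round(0).tolist())
```

```text
grip 0.056178234471968395 18.0
lift 0.05606986647652589 [-0.08  0.57 -1.51]
w 0.05623353028592711
touch True [ 0.54911655 -0.26029675  0.12869063] [-0.6  0.8  3.8]
24.45
[[253.0, 277.0], [340.0, 297.0], [261.0, 259.0], [336.0, 276.0]]
```

View pics/w5.png

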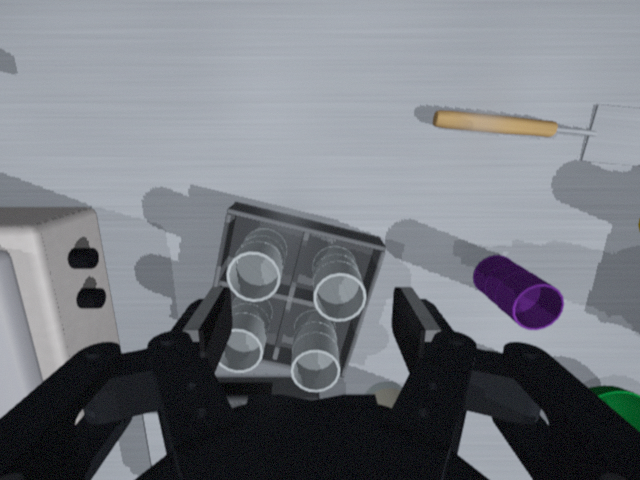

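Picture: both tins stand in the two near cells, with rims at (253,277) and (340,297). That matches the projected upright-in-cell positions to the pixel. Next is the handle, refined from a closer wrist view.

Run:
```python
from h import *
Y=-4.7
arm.move_gripper(.085);arm.move_to(np.array([.515,.333,.36]),down(Y));arm.sleep(.3)
m,im=snap("wrist","w6.png");p=proj(m,[[.515,.333,.148],[.5099,.2693,.148],[.5205,.3967,.148]]);print(p.round(1).tolist())
cv2.imwrite("pics/w6.png",cv2.circle(im[:,:,::-1].copy(),tuple(int(v) for v in p[0]),3,(0,0,255),1));print(arm.observe()["time"])
```

```text
[[311.1, 224.1], [311.3, 293.2], [311.5, 146.0]]
27.4833
```

View pics/w6.png

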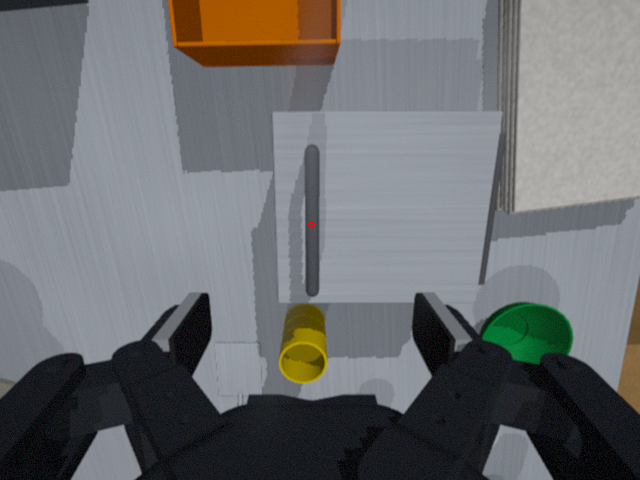

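Picture: the bar spans (312,146)–(312,296), within 1 px of the prediction. I'll grasp it and lift along the hinge arc.

Run:
```python
from h import *
y=np.radians(-4.7);u=np.array([np.cos(y),np.sin(y),0]);b=np.array([.5155,.333,.148]);hg=b+.17*u;hg[2]=.1
o=lambda:(lambda s:print(round(s["time"],2),s["tool_pos"].round(4),s["force"].round(1),round(s["width"],4)))(arm.observe())
arm.line_to(b+[0,0,.054],rate=.12);arm.sleep(.2);o()
arm.move_gripper(.0,50);o()
for t in range(5,46,5):
    a=np.radians(t)+np.arctan2(.048,.17);r=np.hypot(.17,.048)
    arm.line_to(hg-u*r*np.cos(a)+np.array([0,0,r*np.sin(a)+.054]),rate=.05);o()
    if np.linalg.norm(arm.observe()["force"])>45:print("stop");break
arm.sleep(.3);snap("side","e1.png");snap("scene","e2.png")
a=cv2.imread("pics/e1.png")[150:390,140:460];b=cv2.imread("pics/e2.png")[130:370,150:470]
cv2.imwrite("pics/m7.png",np.hstack([cv2.resize(a,(400,300)),cv2.resize(b,(400,300))]))
```

```text
29.15 [0.5156 0.3331 0.2025] [ 0.2 -0.5  1.2] 0.0849
29.82 [0.5154 0.333  0.2021] [-1.  -0.1  0.9] 0.0105
30.28 [0.5201 0.3326 0.2167] [-1.8  1.1 -3.8] 0.0103
30.74 [0.5261 0.3321 0.2313] [-4.9  1.  -1.8] 0.0103
31.2 [0.5331 0.3316 0.2446] [-6.5  2.1 -1.1] 0.0104
31.66 [0.5414 0.3309 0.2581] [-8.2  1.3  0.7] 0.0101
32.12 [0.5505 0.3302 0.2702] [-8.8  0.5  1.9] 0.0099
32.58 [0.561  0.3294 0.2823] [-10.5   0.3   5.2] 0.0101
33.03 [0.5723 0.3285 0.2928] [-12.6   0.4   6.5] 0.0103
33.49 [0.5849 0.3274 0.303 ] [-10.9  -0.3  10.1] 0.0102
33.95 [0.5983 0.3263 0.3121] [-10.5  -1.   12.8] 0.0104
```

View pics/m7.png

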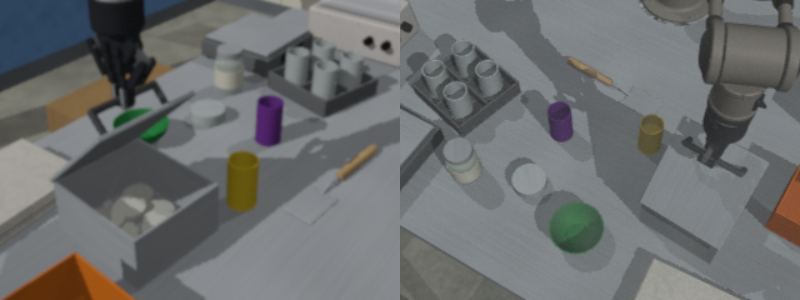

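Picture: the cover is about half open with the fingers on the bar, all four tins stand in the crate, and the bystanders look undisturbed. The cover's free corner in the side view is at about (296,224). I'll compare its angle and check that it is steady.

Run:
```python
from h import *
y=np.radians(-4.7);u=np.array([np.cos(y),np.sin(y),0]);v=np.array([-u[1],u[0],0]);hg=np.array([.5155,.333,0])+.17*u;hg[2]=.1
m=cams.camera_model("side")
for t in(37,41,45,49,53):
    a=np.radians(t);n=u*np.sin(a)+[0,0,np.cos(a)];d=-u*np.cos(a)+[0,0,np.sin(a)]
    print(t,proj(m,[hg+.205*d+.008*n-.094*v,hg+.205*d-.094*v,hg+.17*d+.048*n]).round(0).tolist())
for _ in range(3):
    s=arm.observe();print(s["time"],s["tool_pos"].round(4),s["force"].round(1),round(s["width"],4));arm.sleep(.5)
```

```text
37 [[301.0, 234.0], [303.0, 238.0], [246.0, 237.0]]
41 [[298.0, 227.0], [299.0, 231.0], [242.0, 232.0]]
45 [[294.0, 221.0], [296.0, 225.0], [238.0, 227.0]]
49 [[290.0, 215.0], [292.0, 218.0], [234.0, 223.0]]
53 [[285.0, 209.0], [288.0, 212.0], [230.0, 218.0]]
34.35 [0.5981 0.3264 0.312 ] [-11.2   0.1  13. ] 0.0103
34.85 [0.5982 0.3264 0.312 ] [-10.4  -0.6  12.8] 0.0102
35.35 [0.5982 0.3263 0.312 ] [-11.    0.6  12.3] 0.0101
```

The image gives about 44–45°, and the cover is steady. I'll hand in.

```bash
python3 -c "
from h import *
print(sign_off())"
```

```text
the job is handed in; nothing more can be done
None
```

Both tall tins are upright in the two near crate cells, and the arm is holding the cover half open by its handle. I handed the job in at about 36 s of the 72 s allowed; `sign_off()` gives no verdict.

- **Tins:** The near tin went into the −y cell and the far tin into the +y cell. Each touched the floor at the expected height and was then released. In the wrist picture afterwards, both rims were within about a pixel of where I projected them.
- **Cover:** The side view puts the cover at about 44–45°, and the arm position gives about 45°. Over one second of holding, the tool moved about 0.1 mm.
- **Bystanders:** They looked undisturbed in the last pictures, but I did not measure them one by one.
- **One disagreement:** While holding, the tool sits about 4 mm above its commanded point with a steady force of about 17 N. The lifting arc I commanded was probably slightly too tight, or the bar shifted in the pads. The force is well under the 120 N wrist limit, and the angle is well inside the ±8° allowed.

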